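Make up two optics kits at the exposure bench

ROBOT

A 6-joint arm with a two-finger parallel gripper is mounted at the origin on the work surface. World frame = base frame: x ahead of the robot, y to its left, z up, the work surface at z = 0. Lengths are in m, angles in rad, forces in N, time in s.
With the tool pointing down it reaches from about 0.325 to 0.775 m from the base axis. Payload 9.3 kg.
Tool frame: the origin (TCP) lies at the very end of the fingers, on their centre line; the grasp point (between the pads) lies 19 mm behind it; z points along the fingers, y is the direction in which the jaws open and shut (so a half turn about z gives the same grasp; the last joint's range is limited). The gripper opens to 85 mm and grips with 20 to 120 N. Pads are 22 mm wide; open, the fingers measure 114 mm over their backs; the gripper's body (76 mm by 85 mm) begins 54 mm behind the grasp point. The pads swing forward as they close: fully open they stand 13 mm farther back than shut.
Start: joints at [1.129, 0.259, 0.021, 1.334, 0, 1.418], TCP at [0.157, 0.527, 0.231] pointing down, gripper open.
Joint ranges: [-3.04, 3.04], [-0.91, 1.82], [-1.04, 1.36], [-1.92, 1.95], [-1.52, 1.45], [-3.14, 3.14]. Speed limits (rad/s): [2.22, 2.22, 2.79, 3.14, 3.14, 3.14].

INTERFACE

Orientations are given as [roll, pitch, yaw] about the fixed x, y, z axes, in that order (R = Rz(yaw) Ry(pitch) Rx(roll)).
In Python, from station import monitor, viewer, bot gives the robot as it stands.
- The arm moves only by the tool jog_arm, never from a script. Its argument "targets" is a list of rows, each a list of 7 numbers: the closure, from -1 (fully open) to 1 (shut), then the shift along the tool's x, y, z in cm, then the turn, a rotation vector about the tool's x, y, z in units of 6 degrees (1.0 is 6 degrees). In form: [[fingers, x, y, z, ax, ay, az], ...]. A call has exactly 10 rows; each row shifts and turns the commanded pose from where the row before left it, along the tool's axes as they then stand; what a row does not reach is not made up. A row lasts 1/12 s, in which the tool goes at most 41.7 mm and 7.16 degrees, less where a joint would pass 70% of its speed; a pose out of reach is approached as far as the arm can. A call is refused whole if a number of a shift passes 4.17 or a number of a turn 1, either way. A call with a gripper value outside its range is refused whole. The fingers move at their own pace and stop on an object; "force" is the grip in N (left out, the last holds). Time passes only in rows, so rows that do not move let the fingers close, or fill a call up. It gives the time, the measured TCP pose, the force and the opening at its end, in the units of the state.
- monitor.get_state(): the state, without advancing time (a new reading comes with each control period).
- viewer.get_image(name): name is "scene" or "top" or "wrist"; returns a dict with "frame" (384x512x3 uint8, red, green, blue), "depth" (384x512 float32, m along the optical axis (not along the pixel's ray), 0 where there is no reading), "K" (3x3 intrinsics, pixels), "position" and "attitude" of the camera in the world; the wrist camera has in their place "tool_from_camera" (4x4, takes a point from camera to tool coordinates, whose origin is the TCP and whose axes are the flange's). Camera axes: x right, y up, looking along -z (the intrinsics and any distortion apply to the point x, -y, -z); pixel columns grow to the right and rows downward; lengths in m; the calibration is good to about 2 mm. A picture is of the moment at which its call begins: read the wrist's pose just before it.
- bot.sign_off(): hands the job in, once; it reports no verdict.
The state is a dict: "clock": time; "joints": joint angles; "qd": joint speeds; "tau": joint torques, N m; "position": TCP position; "tool_rot": TCP orientation; "ft_force": force on the tool from outside, world axes, zero at the start; "wrist_torque": the same for the moment, N m; "grip_width": finger opening in m.
Only numpy, scipy, OpenCV 4.12 (cv2) and the standard library are available. Lean on these libraries where they do the work, as an engineer would, in place of code of your own. Each camera call takes 0.05 s, during which the arm holds its last target. There are 200 camera calls.

TASK

Make up the two optics kits from the stock standing on the bench, one piece to a pocket, in any pocket of the right tray: the three-pocket tray gets the mirror mount, the steel pedestal and the short objective, and the two-pocket tray gets the long objective and the lens tube. Set every piece down upright and flat on the pocket floor, without dropping it or knocking it over. Leave the post holder and the beam cube standing where they are.

Things in the scene. Friction and masses are not known exactly. Their poses are not given: they have to be found in the camera images.
- tray_three: The three-pocket kit tray, plain aluminium, 66 x 190 mm, three pockets in a row. Fixed to the bench, lying level. Origin at the centre of its underside, z up, y along its length. Pockets are 58 mm square inside, floor 4 mm above the bench, walls 4 mm thick with their tops 12 mm above the bench. Pocket centres at x = 0, y = -62, 0 and +62 mm.
- tray_two: The two-pocket kit tray, plain aluminium, 66 x 128 mm, two pockets in a row. Fixed to the bench, lying level. Origin at the centre of its underside, z up, y along its length. Pockets are 58 mm square inside, floor 4 mm above the bench, walls 4 mm thick with their tops 12 mm above the bench. Pocket centres at x = 0, y = -31 and +31 mm.
- long_objective: Long microscope objective, brass barrel with a black band, 34 mm in diameter and 72 mm tall; straight-sided up to 58 mm, then narrowing to 20 mm at the top, with a glass tip. About 0.28 kg. Stands upright, loose; origin at the centre of its underside, z up.
- short_objective: Short microscope objective, brass with a black band, 26 mm in diameter and 42 mm tall; straight-sided up to 32 mm, then narrowing to 14 mm, with a glass tip. About 0.14 kg. Stands upright, loose; origin at the centre of its underside, z up.
- lens_tube: Short bare-aluminium lens tube, a plain disc-like cylinder 40 mm in diameter and 26 mm tall, closed on top by a round glass lens 33 mm across. About 0.09 kg. Stands upright, loose; origin at the centre of its underside, z up.
- mirror_mount: Mirror mount: two upright black square plates 44 mm wide and 48 mm tall, one behind the other, 26 mm thick together (x is the thickness, y the width), a round mirror on the -x face and two small brass screws on the +x face. About 0.15 kg. Its parallel x faces are good to grip. Stands upright, loose; origin at the centre of its underside, z up.
- pedestal: Bright steel pedestal post, round, 25 mm in diameter and 50 mm tall, on a round foot 32 mm in diameter and 8 mm high. About 0.19 kg. Stands upright, loose; origin at the centre of its underside, z up.
- post_holder: Black post holder that belongs to no kit: round tube 25 mm in diameter on a 44 mm square foot 10 mm high, 55 mm tall in all, a small steel thumbscrew at one side (reaching 20 mm out, 42 mm up). Not to be moved. Stands upright, loose; origin at the centre of its underside, z up.
- beam_cube: Black beam-splitter cube that belongs to no kit: 38 mm each way with a round glass window in each face. Not to be moved. Stands upright, loose; origin at the centre of its underside, z up.

How it is judged:
By the outcome, as a careful person would: the job done as asked, in the order asked, and still so for the second after the job is handed in, with the robot touching nothing.
It also fails if it takes over 106 s, if anything falls off the work surface, if the arm or the gripper's body presses on something with over 40 N, if the wrist force passes 120 N, or if a joint passes its speed limit or range.

## Working session

There is one attempt and no reset: what is moved stays moved. The work goes in short steps, Python scripts to look and compute and a tool call to move; the robot and the scene stay as the last step left them, time stands still between calls to the robot, and variables do not carry over. Pictures are saved under pics/ and viewed, about 12 in all and at most 16, crops included, and the job is handed in when it is done.

Besides the shell and the picture viewer there is one more tool, called after "Call:" by a JSON object that holds its "op" and its "data", one argument or row to a line. jog_arm: Moves the arm, as the interface text tells. Its arguments: {"type":"object","properties":{"targets":{"type":"array"},"force":{"type":"number"}},"required":["targets"]}

```bash
ls; mkdir -p pics; cat > h.py <<'E'
import numpy as np, cv2
from scipy.spatial.transform import Rotation as R
from station import monitor, viewer, bot
def grab(n):
    s=monitor.get_state(); im=viewer.get_image(n); return s,im
def att(a):
    a=np.array(a,float)
    if a.shape==(3,3): return a
    if a.size==4: return R.from_quat(a.ravel()).as_matrix()
    return R.from_euler('xyz',a.ravel()).as_matrix()
def tool(s): 
    T=np.eye(4); T[:3,:3]=att(s['tool_rot']); T[:3,3]=s['position']; return T
def cam(s,im):
    if 'tool_from_camera' in im: return tool(s)@np.array(im['tool_from_camera'])
    T=np.eye(4); T[:3,:3]=att(im['attitude']); T[:3,3]=im['position']; return T
def cloud(s,im):
    d=im['depth']; K=np.array(im['K']); v,u=np.mgrid[:d.shape[0],:d.shape[1]]
    P=np.stack([(u-K[0,2])/K[0,0]*d,-(v-K[1,2])/K[1,1]*d,-d],-1)
    T=cam(s,im); W=P@T[:3,:3].T+T[:3,3]; W[d<=0]=np.nan; return W
def save(im,f): cv2.imwrite('pics/'+f,cv2.cvtColor(im['frame'],cv2.COLOR_RGB2BGR))
E
python3 - <<'E'
from h import *
s=monitor.get_state()
print({k:np.round(v,3).tolist() for k,v in s.items()})
for n in ('scene','top','wrist'):
    s,im=grab(n); save(im,n+'0.png'); print(n,[ (k,np.round(im[k],4).tolist()) for k in im if k not in('frame','depth')], (im['depth']>0).mean())
    np.savez('pics/'+n+'0.npz',W=cloud(s,im),frame=im['frame'])
E
```

```text
pics
{'clock': 0.0, 'joints': [1.129, 0.259, 0.021, 1.334, 0.0, 1.418], 'qd': [-0.0, 0.001, -0.001, 0.001, 0.001, 0.0], 'tau': [-0.001, -55.564, 34.453, 0.014, -0.0, 0.0], 'position': [0.157, 0.527, 0.231], 'tool_rot': [-3.14, -0.0, 2.853], 'ft_force': [0.005, 0.429, 0.343], 'wrist_torque': [0.044, -0.047, -0.004], 'grip_width': 0.085}
scene [('K', [[390.0072, 0.0, 261.8752], [0.0, 390.0072, 188.4832], [0.0, 0.0, 1.0]]), ('position', [1.1043, -0.0151, 0.7556]), ('attitude', [0.6518, -0.0025, 1.5668])] 0.9960378011067709
top [('K', [[382.4042, 0.0, 259.6775], [0.0, 382.4042, 194.3743], [0.0, 0.0, 1.0]]), ('position', [0.4264, -0.0005, 0.98]), ('attitude', [0.1342, 0.0196, -1.59])] 0.99609375
wrist [('K', [[307.389, 0.0, 256.2341], [0.0, 307.389, 191.4269], [0.0, 0.0, 1.0]]), ('tool_from_camera', [[0.0003, 0.9458, 0.3248, 0.0832], [1.0, -0.0002, -0.0002, -0.0009], [-0.0001, 0.3248, -0.9458, -0.1429], [0.0, 0.0, 0.0, 1.0]])] 0.9959360758463541
```

View pics/top0.png

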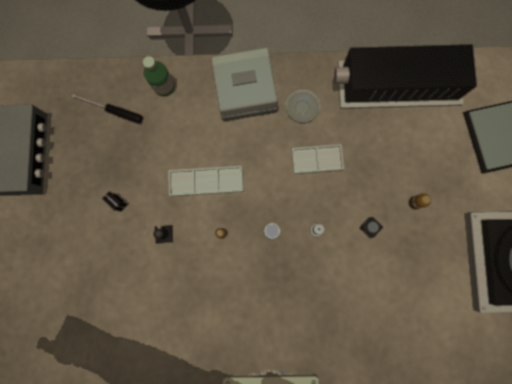

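View pics/scene0.png

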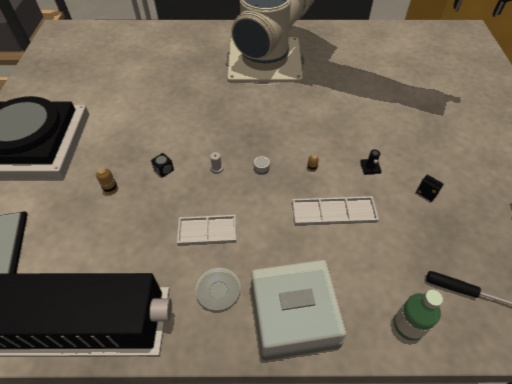

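```bash
python3 - <<'E'
from h import *
W=np.load('pics/top0.npz')['W']
z=W[...,2]; print(np.nanmedian(z[100:300,150:400]))
m=((z>0.008)&(z<0.12)&(W[...,0]>0.25)).astype(np.uint8)
n,l,st,c=cv2.connectedComponentsWithStats(m)
for i in range(1,n):
    if st[i,4]<40: continue
    P=W[l==i]; top=P[P[:,2]>P[:,2].max()-0.006]
    print(st[i].tolist(),'min',P.min(0).round(3),'max',P.max(0).round(3),'top',top.mean(0).round(4),len(top))
E
```

```text
-2.6042302888718005e-05
[334, 44, 143, 64, 7823] min [ 0.783 -0.52   0.008] max [ 0.913 -0.18   0.105] top [ 0.8482 -0.358   0.1005] 2981
[211, 48, 67, 74, 3804] min [ 0.755 -0.034  0.008] max [0.919 0.131 0.09 ] top [0.839  0.0494 0.0861] 246
[143, 61, 32, 35, 679] min [0.829 0.238 0.009] max [0.887 0.298 0.12 ] top [0.8513 0.2652 0.1166] 17
[286, 90, 34, 32, 550] min [ 0.747 -0.144  0.008] max [ 0.834 -0.057  0.019] top [ 0.7915 -0.1014  0.0148] 246
[72, 95, 71, 29, 446] min [0.753 0.323 0.008] max [0.836 0.513 0.03 ] top [0.7805 0.3711 0.0255] 147
[464, 101, 48, 73, 2555] min [ 0.6   -0.646  0.008] max [ 0.79  -0.521  0.025] top [ 0.6984 -0.5866  0.0207] 1088
[0, 104, 47, 92, 4013] min [0.569 0.565 0.008] max [0.791 0.69  0.081] top [0.6822 0.6157 0.0769] 1595
[292, 145, 52, 29, 292] min [ 0.611 -0.199  0.008] max [ 0.683 -0.07   0.017] top [ 0.646  -0.133   0.0126] 196
[168, 166, 75, 30, 416] min [0.561 0.061 0.008] max [0.633 0.253 0.016] top [0.5966 0.1547 0.0121] 323
[102, 191, 25, 21, 277] min [0.522 0.36  0.008] max [0.57  0.406 0.052] top [0.546  0.3841 0.0481] 134
[409, 194, 22, 15, 258] min [ 0.512 -0.394  0.009] max [ 0.544 -0.361  0.075] top [ 0.528  -0.3778  0.072 ] 57
[465, 212, 47, 101, 4231] min [ 0.26  -0.601  0.008] max [ 0.5   -0.498  0.089] top [ 0.3871 -0.5437  0.085 ] 531
[360, 217, 23, 21, 300] min [ 0.443 -0.282  0.009] max [ 0.493 -0.233  0.042] top [ 0.4674 -0.258   0.038 ] 215
[264, 223, 16, 16, 202] min [ 0.446 -0.031  0.02 ] max [0.483 0.007 0.031] top [ 0.4639 -0.0115  0.0267] 148
[153, 225, 20, 19, 288] min [0.439 0.24  0.008] max [0.484 0.287 0.059] top [0.4619 0.2636 0.0554] 74
[310, 224, 14, 12, 116] min [ 0.451 -0.136  0.008] max [ 0.479 -0.109  0.055] top [ 0.4648 -0.1254  0.0508] 45
[215, 228, 11, 11, 96] min [0.448 0.104 0.012] max [0.473 0.128 0.045] top [0.4609 0.1162 0.0418] 33
```

The top view shows, left to right in image rows 190–235: mirror mount (115,201), post holder (163,234), short objective (221,233), lens tube (272,231), pedestal (318,230), cube (371,227) and long objective (420,201). The trays are at (205,180) and (318,159), and the scene view agrees. Next come tray and mount yaw.

```bash
cat >> h.py <<'E'
def rect(P):
    (c,sz,a)=cv2.minAreaRect((P[:,:2]*1000).astype(np.float32)); return np.round(c,1),np.round(sz,1),round(a,1)
E
python3 - <<'E'
from h import *
for n in('top','scene'):
    W=np.load(f'pics/{n}0.npz')['W']; z=W[...,2]
    def box(x0,x1,y0,y1,z0,z1): 
        return W[(W[...,0]>x0)&(W[...,0]<x1)&(W[...,1]>y0)&(W[...,1]<y1)&(z>z0)&(z<z1)]
    print(n,'t3',rect(box(.54,.66,.04,.28,.006,.02)),'t2',rect(box(.59,.71,-.22,-.04,.006,.02)),'mm',rect(box(.50,.60,.33,.43,.04,.06)),rect(box(.50,.60,.33,.43,.008,.06)))
E
```

```text
top t3 (array([596.9, 156.5]), array([ 66.7, 190.5]), 2.2) t2 (array([ 647.9, -134.5]), array([ 67.1, 128.2]), 3.2) mm (array([546.1, 384. ]), array([45.5, 26.7]), 45.4) (array([545.9, 383.7]), array([46.2, 26.8]), 45.7)
scene t3 (array([596.5, 155.4]), array([ 69.7, 190.9]), 2.7) t2 (array([ 647.6, -135.3]), array([ 68.3, 128.1]), 3.2) mm (array([546.4, 382.6]), array([43.8, 29.9]), 48.5) (array([546.2, 382.3]), array([44.7, 30. ]), 48.1)
```

Call:
{"op": "jog_arm", "data": {
  "targets": [
    [-1, 0, 0, 0, 0, 0, 0.9],
    [-1, -3.5, -2, 0, 0, 0, 1],
    [-1, -3.5, -2, 0, 0, 0, 1],
    [-1, -3.5, -2, 0, 0, 0, 1],
    [-1, -3.5, -2, 0, 0, 0, 1],
    [-1, -3.5, -2, 0, 0, 0, 1],
    [-1, -3.5, -2, 0, 0, 0, 1],
    [-1, -2, 0, 0, 0, 0, 1],
    [-1, 0, 0, 0, 0, 0, 1],
    [-1, 0, 0, 0, 0, 0, 1]
  ]
}}

```text
clock: 0.98
position: [0.2619, 0.2905, 0.2315]
tool_rot: [3.141, -0.0, 1.808]
ft_force: [0.0, 0.1, 0.4]
grip_width: 0.0852
```

```bash
cat >> h.py <<'E'
def plan(x,y,z,yaw,n,g):
    """rows taking the tool to x,y,z (m), yaw (deg) in n equal steps from the measured pose"""
    s=monitor.get_state(); p=np.array(s['position'])*100; T=att(s['tool_rot'])
    a0=np.degrees(np.arctan2(T[1,0],T[0,0])); da=(yaw-a0+180)%360-180; d=(np.array([x,y,z])*100-p)/n
    rows=[]; err=np.zeros(3)
    for i in range(n):
        a=np.radians(a0+da*i/n); c,sn=np.cos(a),np.sin(a)
        rows.append([g,round(d[0]*c+d[1]*sn,2),round(d[0]*sn-d[1]*c,2),round(-d[2],2),0,0,round(-da/6/n,2)])
    print('at',p.round(2),round(a0,1),'rows',rows)
E
python3 -c "
from h import *
plan(.546,.383,.18,46,10,-1)"
```

```text
at [26.19 29.05 23.15] 103.6 rows [[-1, np.float64(0.23), np.float64(2.98), np.float64(0.51), 0, 0, np.float64(0.96)], [-1, np.float64(0.53), np.float64(2.94), np.float64(0.51), 0, 0, np.float64(0.96)], [-1, np.float64(0.82), np.float64(2.87), np.float64(0.51), 0, 0, np.float64(0.96)], [-1, np.float64(1.11), np.float64(2.78), np.float64(0.51), 0, 0, np.float64(0.96)], [-1, np.float64(1.38), np.float64(2.65), np.float64(0.51), 0, 0, np.float64(0.96)], [-1, np.float64(1.64), np.float64(2.5), np.float64(0.51), 0, 0, np.float64(0.96)], [-1, np.float64(1.88), np.float64(2.32), np.float64(0.51), 0, 0, np.float64(0.96)], [-1, np.float64(2.1), np.float64(2.12), np.float64(0.51), 0, 0, np.float64(0.96)], [-1, np.float64(2.31), np.float64(1.9), np.float64(0.51), 0, 0, np.float64(0.96)], [-1, np.float64(2.49), np.float64(1.66), np.float64(0.51), 0, 0, np.float64(0.96)]]
```

Call:
{"op": "jog_arm", "data": {
  "targets": [
    [-1, 0.23, 2.98, 0.5, 0, 0, 0.96],
    [-1, 0.53, 2.94, 0.5, 0, 0, 0.96],
    [-1, 0.82, 2.87, 0.5, 0, 0, 0.96],
    [-1, 1.11, 2.78, 0.5, 0, 0, 0.96],
    [-1, 1.38, 2.65, 0.5, 0, 0, 0.96],
    [-1, 1.64, 2.5, 0.5, 0, 0, 0.96],
    [-1, 1.88, 2.32, 0.5, 0, 0, 0.96],
    [-1, 2.1, 2.12, 0.5, 0, 0, 0.96],
    [-1, 2.31, 1.9, 0.5, 0, 0, 0.96],
    [-1, 2.49, 1.66, 0.5, 0, 0, 0.96]
  ]
}}

```text
clock: 1.82
position: [0.5461, 0.3868, 0.1805]
tool_rot: [-3.141, 0.001, 0.806]
ft_force: [0.6, 1.5, 0.4]
grip_width: 0.0855
```

```bash
sed -i "s/print('at',p.round(2),round(a0,1),'rows',rows)/print('at',p.round(2),round(a0,1),'rows',[[float(v) for v in r] for r in rows])/" h.py
cat >> h.py <<'E'
def near(x,y,z0,z1,r=.05,name='wrist',f=None):
    s,im=grab(name); W=cloud(s,im); 
    if f: save(im,f)
    P=W[(np.hypot(W[...,0]-x,W[...,1]-y)<r)&(W[...,2]>z0)&(W[...,2]<z1)]
    print(name,'pose',np.round(s['position'],4),np.round(s['tool_rot'],3),'n',len(P),*([rect(P),P[:,2].max().round(4)] if len(P)>5 else []))
E
python3 -c "
from h import *
near(.546,.383,.03,.06,f='w1.png')
near(.546,.383,.03,.046)"
```

```text
wrist pose [0.5461 0.3868 0.1805] [-3.141e+00  1.000e-03  8.060e-01] n 1309 (array([546.4, 383.6]), array([45. , 26.7]), 45.7) 0.0509
wrist pose [0.5502 0.3875 0.1778] [3.142e+00 1.000e-03 7.970e-01] n 272 (array([547.7, 385.5]), array([40.4, 26.4]), 45.0) 0.0459
```

View pics/w1.png

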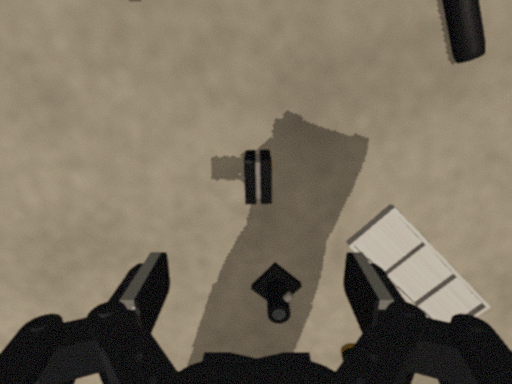

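The mount shows edge-on at (258,177), directly under the fingers, with the post holder at (277,290) well behind. The wrist measurement (546, 384) mm agrees with the other cameras.

Call:
{"op": "jog_arm", "data": {
  "targets": [
    [-1, -0.55, 0, 0, 0, 0, 0],
    [-1, 0, 0, 2.5, 0, 0, 0],
    [-1, 0, 0, 2.5, 0, 0, 0],
    [-1, 0, 0, 2.5, 0, 0, 0],
    [-1, 0, 0, 2.5, 0, 0, 0],
    [-1, 0, 0, 2.5, 0, 0, 0],
    [-1, 0, 0, 2, 0, 0, 0],
    [-1, 0, 0, 1.5, 0, 0, 0],
    [-1, 0, 0, 0.5, 0, 0, 0],
    [-1, 0, 0, 0, 0, 0, 0]
  ]
}}

```text
clock: 2.75
position: [0.5396, 0.382, 0.0158]
tool_rot: [-3.141, 0.002, 0.812]
ft_force: [0.2, 0.1, 1.1]
grip_width: 0.0858
```

Call:
{"op": "jog_arm", "data": {
  "force": 30,
  "targets": [
    [1, 0, 0, 0, 0, 0, 0],
    [1, 0, 0, 0, 0, 0, 0],
    [1, 0, 0, 0, 0, 0, 0],
    [1, 0, 0, 0, 0, 0, 0],
    [1, 0, 0, 0, 0, 0, 0],
    [1, 0, 0, 0, 0, 0, 0],
    [1, 0, 0, 0, 0, 0, 0],
    [1, 0, 0, 0, 0, 0, 0],
    [1, 0, 0, 0, 0, 0, 0],
    [1, 0, 0, 0, 0, 0, 0]
  ]
}}

```text
clock: 3.58
position: [0.5414, 0.3827, 0.0171]
tool_rot: [3.141, -0.001, 0.811]
ft_force: [-0.8, 0.2, 6.3]
grip_width: 0.0256
```

Call:
{"op": "jog_arm", "data": {
  "targets": [
    [1, 0, 0, -0.5, 0, 0, 0],
    [1, 0, 0, -1, 0, 0, 0],
    [1, 0, 0, -2, 0, 0, 0],
    [1, 0, 0, -2, 0, 0, 0],
    [1, 0, 0, -1.5, 0, 0, 0],
    [1, 0, 0, -0.5, 0, 0, 0],
    [1, 0, 0, 0, 0, 0, 0],
    [1, 0, 0, 0, 0, 0, 0],
    [1, 0, 0, 0, 0, 0, 0],
    [1, 0, 0, 0, 0, 0, 0]
  ]
}}

```text
clock: 4.42
position: [0.5405, 0.3822, 0.09]
tool_rot: [-3.141, 0.002, 0.811]
ft_force: [0.3, 0.3, -1.8]
grip_width: 0.0256
```

```bash
python3 -c "
from h import *
for i in range(4):
    s=monitor.get_state(); print(np.round(s['position'],4),np.round(s['tool_rot'],3),np.round(s['ft_force'],2),s['grip_width'])
plan(.5944,.214,.09,92.4,10,1)"
```

```text
[0.5405 0.3822 0.09  ] [-3.141e+00  2.000e-03  8.110e-01] [ 0.25  0.33 -1.77] 0.025561887398243287
[0.5405 0.3822 0.09  ] [-3.141e+00  2.000e-03  8.110e-01] [ 0.25  0.33 -1.77] 0.025561887398243287
[0.5405 0.3822 0.09  ] [-3.141e+00  2.000e-03  8.110e-01] [ 0.25  0.33 -1.77] 0.025561887398243287
[0.5405 0.3822 0.09  ] [-3.141e+00  2.000e-03  8.110e-01] [ 0.25  0.33 -1.77] 0.025561887398243287
at [54.05 38.22  9.  ] 46.5 rows [[1.0, -0.85, 1.55, 0.0, 0.0, 0.0, -0.77], [1.0, -0.97, 1.48, 0.0, 0.0, 0.0, -0.77], [1.0, -1.08, 1.39, 0.0, 0.0, 0.0, -0.77], [1.0, -1.19, 1.3, 0.0, 0.0, 0.0, -0.77], [1.0, -1.29, 1.2, 0.0, 0.0, 0.0, -0.77], [1.0, -1.39, 1.1, 0.0, 0.0, 0.0, -0.77], [1.0, -1.47, 0.98, 0.0, 0.0, 0.0, -0.77], [1.0, -1.54, 0.86, 0.0, 0.0, 0.0, -0.77], [1.0, -1.61, 0.73, 0.0, 0.0, 0.0, -0.77], [1.0, -1.66, 0.6, 0.0, 0.0, 0.0, -0.77]]
```

Call:
{"op": "jog_arm", "data": {
  "targets": [
    [1, -0.85, 1.55, 0, 0, 0, -0.77],
    [1, -0.97, 1.48, 0, 0, 0, -0.77],
    [1, -1.08, 1.39, 0, 0, 0, -0.77],
    [1, -1.19, 1.3, 0, 0, 0, -0.77],
    [1, -1.29, 1.2, 0, 0, 0, -0.77],
    [1, -1.39, 1.1, 0, 0, 0, -0.77],
    [1, -1.47, 0.98, 0, 0, 0, -0.77],
    [1, -1.54, 0.86, 0, 0, 0, -0.77],
    [1, -1.61, 0.73, 0, 0, 0, -0.77],
    [1, -1.66, 0.6, 0, 0, 0, -0.77]
  ]
}}

```text
clock: 5.25
position: [0.595, 0.2135, 0.0904]
tool_rot: [-3.14, 0.0, 1.621]
ft_force: [-0.0, 0.9, -2.4]
grip_width: 0.0257
```

```bash
python3 -c "
from h import *
grab('top'); grab('top')
s,im=grab('wrist'); save(im,'w2.png'); W=cloud(s,im); z=W[...,2]
print(np.round(s['position'],4),np.round(s['tool_rot'],3))
m=(z>.007)&(z<.016)&(abs(W[...,0]-.597)<.06)&(abs(W[...,1]-.156)<.13); print(rect(W[m]))
m=(z>.07)&(z<.13)&(abs(W[...,0]-s['position'][0])<.012)&(abs(W[...,1]-s['position'][1])<.05); print(rect(W[m]),W[m][:,2].min(),W[m][:,2].max())
"
```

```text
[0.5957 0.2122 0.0904] [-3.140e+00  1.000e-03  1.617e+00]
(array([597.8, 155.5]), array([ 66.3, 190.8]), 2.4)
(array([595.7, 216.2]), array([45.7, 24. ]), 90.0) 0.07501444072666444 0.12858517669915198
```

View pics/w2.png

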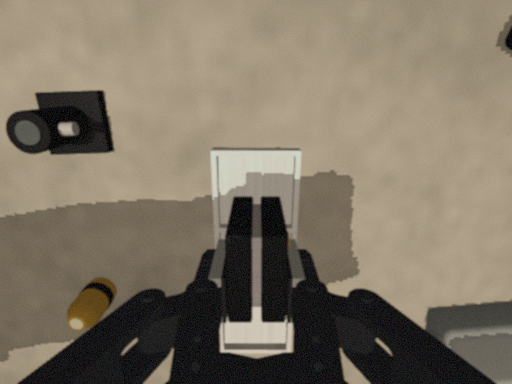

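The mount hangs upright at (257,255) above the end pocket, whose end wall is at row 150. The measured piece centre is within about 1.5 mm of the pocket centre.

Call:
{"op": "jog_arm", "data": {
  "targets": [
    [1, 0.1, 0, 1, 0, 0, 0],
    [1, 0, 0, 1.5, 0, 0, 0],
    [1, 0, 0, 1.5, 0, 0, 0],
    [1, 0, 0, 1.2, 0, 0, 0],
    [1, 0, 0, 0.8, 0, 0, 0],
    [1, 0, 0, 0.4, 0, 0, 0],
    [1, 0, 0, 0.2, 0, 0, 0],
    [1, 0, 0, 0, 0, 0, 0],
    [1, 0, 0, 0, 0, 0, 0],
    [1, 0, 0, 0, 0, 0, 0]
  ]
}}

```text
clock: 6.23
position: [0.5956, 0.2157, 0.026]
tool_rot: [3.14, -0.0, 1.617]
ft_force: [-0.4, 0.5, -1.7]
grip_width: 0.0256
```

Call:
{"op": "jog_arm", "data": {
  "targets": [
    [1, 0, 0, 0.05, 0, 0, 0],
    [1, 0, 0, 0.05, 0, 0, 0],
    [1, 0, 0, 0.05, 0, 0, 0],
    [1, 0, 0, 0, 0, 0, 0],
    [1, 0, 0, 0, 0, 0, 0],
    [1, 0, 0, 0, 0, 0, 0],
    [1, 0, 0, 0, 0, 0, 0],
    [1, 0, 0, 0, 0, 0, 0],
    [1, 0, 0, 0, 0, 0, 0],
    [1, 0, 0, 0, 0, 0, 0]
  ]
}}

```text
clock: 7.07
position: [0.5951, 0.2155, 0.0238]
tool_rot: [-3.142, 0.0, 1.617]
ft_force: [-0.4, -0.1, -2.1]
grip_width: 0.0255
```

Call:
{"op": "jog_arm", "data": {
  "targets": [
    [1, 0, 0, 0.05, 0, 0, 0],
    [1, 0, 0, 0.05, 0, 0, 0],
    [1, 0, 0, 0.05, 0, 0, 0],
    [1, 0, 0, 0.05, 0, 0, 0],
    [1, 0, 0, 0, 0, 0, 0],
    [1, 0, 0, 0, 0, 0, 0],
    [1, 0, 0, 0, 0, 0, 0],
    [1, 0, 0, 0, 0, 0, 0],
    [1, 0, 0, 0, 0, 0, 0],
    [1, 0, 0, 0, 0, 0, 0]
  ]
}}

```text
clock: 7.9
position: [0.5952, 0.2155, 0.0218]
tool_rot: [3.142, -0.0, 1.617]
ft_force: [-0.3, 0.1, -1.1]
grip_width: 0.0255
```

Call:
{"op": "jog_arm", "data": {
  "targets": [
    [1, 0, 0, 0.05, 0, 0, 0],
    [1, 0, 0, 0.05, 0, 0, 0],
    [1, 0, 0, 0, 0, 0, 0],
    [1, 0, 0, 0, 0, 0, 0],
    [1, 0, 0, 0, 0, 0, 0],
    [1, 0, 0, 0, 0, 0, 0],
    [1, 0, 0, 0, 0, 0, 0],
    [1, 0, 0, 0, 0, 0, 0],
    [1, 0, 0, 0, 0, 0, 0],
    [1, 0, 0, 0, 0, 0, 0]
  ]
}}

```text
clock: 8.73
position: [0.5952, 0.2154, 0.0211]
tool_rot: [3.141, 0.0, 1.617]
ft_force: [-2.0, -0.3, 5.6]
grip_width: 0.0256
```

Call:
{"op": "jog_arm", "data": {
  "targets": [
    [-0.3, 0, 0, 0, 0, 0, 0],
    [-0.3, 0, 0, 0, 0, 0, 0],
    [-0.3, 0, 0, 0, 0, 0, 0],
    [-0.3, 0, 0, 0, 0, 0, 0],
    [-0.3, 0, 0, 0, 0, 0, 0],
    [-0.3, 0, 0, -1, 0, 0, 0],
    [-0.3, 0, 0, -2.5, 0, 0, 0],
    [-0.3, 0, 0, -2.5, 0, 0, 0],
    [-0.3, 0, 0, -2, 0, 0, 0],
    [-0.3, 0, 0, -1, 0, 0, 0]
  ]
}}

```text
clock: 9.57
position: [0.5962, 0.2157, 0.1143]
tool_rot: [3.138, -0.001, 1.617]
ft_force: [0.3, 1.1, 0.2]
grip_width: 0.0554
```

```bash
python3 -c "
from h import *
near(.595,.217,.03,.07)
near(.595,.217,.03,.07,name='top')
near(.461,.116,.01,.05,.03,name='top')
near(.461,.116,.01,.05,.03,name='scene')
plan(.461,.116,.1,90,6,-1)"
```

```text
wrist pose [0.5962 0.2157 0.1143] [ 3.138e+00 -1.000e-03  1.617e+00] n 2267 (array([596. , 219.5]), array([26.8, 44.1]), 2.3) 0.055
top pose [0.5966 0.2158 0.1151] [ 3.136e+00 -1.000e-03  1.617e+00] n 167 (array([594.9, 214.4]), array([26.7, 34.4]), 2.3) 0.055
top pose [0.5961 0.2157 0.113 ] [ 3.138e+00 -1.000e-03  1.617e+00] n 101 (array([460.6, 115.5]), array([25.3, 24.4]), 89.3) 0.0448
scene pose [0.5954 0.2155 0.1113] [ 3.14  -0.     1.617] n 131 (array([463.6, 114.5]), array([25.9, 22.5]), 77.7) 0.0445
at [59.48 21.54 11.02] 92.7 rows [[-1.0, -1.55, -2.3, 0.17, 0.0, 0.0, 0.07], [-1.0, -1.57, -2.29, 0.17, 0.0, 0.0, 0.07], [-1.0, -1.59, -2.28, 0.17, 0.0, 0.0, 0.07], [-1.0, -1.6, -2.27, 0.17, 0.0, 0.0, 0.07], [-1.0, -1.62, -2.26, 0.17, 0.0, 0.0, 0.07], [-1.0, -1.64, -2.24, 0.17, 0.0, 0.0, 0.07]]
```

Call:
{"op": "jog_arm", "data": {
  "targets": [
    [-1, -1.55, -2.3, 0.2, 0, 0, 0.07],
    [-1, -1.57, -2.29, 0.2, 0, 0, 0.07],
    [-1, -1.6, -2.28, 0.2, 0, 0, 0.07],
    [-1, -1.6, -2.27, 0.2, 0, 0, 0.07],
    [-1, -1.62, -2.26, 0.2, 0, 0, 0.07],
    [-1, -1.64, -2.24, 0.2, 0, 0, 0.07],
    [-1, 0, 0, 0, 0, 0, 0],
    [-1, 0, 0, 0, 0, 0, 0],
    [-1, 0, 0, 0, 0, 0, 0],
    [-1, 0, 0, 0, 0, 0, 0]
  ]
}}

```text
clock: 10.6
position: [0.4621, 0.1162, 0.0984]
tool_rot: [-3.141, -0.0, 1.573]
ft_force: [0.6, 0.6, -1.1]
grip_width: 0.085
```

```bash
python3 -c "
from h import *
near(.461,.116,.01,.033,.03)
near(.461,.116,.033,.05,.03,f='w3.png')"
```

```text
wrist pose [0.4621 0.1162 0.0984] [-3.141 -0.     1.573] n 379 (array([461.4, 116.9]), array([26.1, 24.2]), 22.9) 0.033
wrist pose [0.4621 0.1163 0.0984] [-3.141 -0.     1.574] n 829 (array([461.9, 115.8]), array([24.3, 24. ]), 88.4) 0.044
```

Call:
{"op": "jog_arm", "data": {
  "targets": [
    [-1, 0, 0, 1.5, 0, 0, 0],
    [-1, 0, 0, 2, 0, 0, 0],
    [-1, 0, 0, 2, 0, 0, 0],
    [-1, 0, 0, 1.5, 0, 0, 0],
    [-1, 0, 0, 1, 0, 0, 0],
    [-1, 0, 0, 0.5, 0, 0, 0],
    [-1, 0, 0, 0.2, 0, 0, 0],
    [-1, 0, 0, 0, 0, 0, 0],
    [1, 0, 0, 0, 0, 0, 0],
    [1, 0, 0, 0, 0, 0, 0]
  ]
}}

```text
clock: 11.53
position: [0.462, 0.116, 0.0124]
tool_rot: [3.14, -0.0, 1.573]
ft_force: [-0.7, -0.8, 1.0]
grip_width: 0.0637
```

Call:
{"op": "jog_arm", "data": {
  "force": 30,
  "targets": [
    [1, 0, 0, 0, 0, 0, 0],
    [1, 0, 0, 0, 0, 0, 0],
    [1, 0, 0, 0, 0, 0, 0],
    [1, 0, 0, 0, 0, 0, 0],
    [1, 0, 0, 0, 0, 0, 0],
    [1, 0, 0, 0, 0, 0, 0],
    [1, 0, 0, 0, 0, 0, 0],
    [1, 0, 0, 0, 0, 0, 0],
    [1, 0, 0, 0, 0, 0, 0],
    [1, 0, 0, 0, 0, 0, 0]
  ]
}}

```text
clock: 12.37
position: [0.4617, 0.1159, 0.0122]
tool_rot: [3.141, -0.0, 1.573]
ft_force: [-1.0, -1.3, 7.5]
grip_width: 0.0246
```

Call:
{"op": "jog_arm", "data": {
  "targets": [
    [1, 0, 0, -0.5, 0, 0, 0],
    [1, 0, 0, -1, 0, 0, 0],
    [1, 0, 0, -2, 0, 0, 0],
    [1, 0, 0, -2, 0, 0, 0],
    [1, 0, 0, -1.5, 0, 0, 0],
    [1, 0, 0, -0.5, 0, 0, 0],
    [1, 0, 0, 0, 0, 0, 0],
    [1, 0, 0, 0, 0, 0, 0],
    [1, 0, 0, 0, 0, 0, 0],
    [1, 0, 0, 0, 0, 0, 0]
  ]
}}

```text
clock: 13.2
position: [0.4608, 0.1158, 0.0858]
tool_rot: [-3.14, 0.0, 1.573]
ft_force: [0.7, 0.3, -2.3]
grip_width: 0.0248
```

```bash
python3 -c "
from h import *
s=monitor.get_state(); print(s['ft_force'],s['grip_width'])
plan(.5978,.1555,.085,92.4,7,1)"
```

```text
[ 0.69991078  0.28530646 -2.31337902] 0.0248448021520471
at [46.08 11.58  8.58] 90.1 rows [[1.0, 0.56, 1.96, 0.01, 0.0, 0.0, -0.05], [1.0, 0.55, 1.96, 0.01, 0.0, 0.0, -0.05], [1.0, 0.54, 1.96, 0.01, 0.0, 0.0, -0.05], [1.0, 0.53, 1.97, 0.01, 0.0, 0.0, -0.05], [1.0, 0.52, 1.97, 0.01, 0.0, 0.0, -0.05], [1.0, 0.51, 1.97, 0.01, 0.0, 0.0, -0.05], [1.0, 0.5, 1.98, 0.01, 0.0, 0.0, -0.05]]
```

Call:
{"op": "jog_arm", "data": {
  "targets": [
    [1, 0.56, 1.96, 0, 0, 0, -0.05],
    [1, 0.55, 1.96, 0, 0, 0, -0.05],
    [1, 0.54, 1.96, 0, 0, 0, -0.05],
    [1, 0.53, 1.97, 0, 0, 0, -0.05],
    [1, 0.52, 1.97, 0, 0, 0, -0.05],
    [1, 0.51, 1.97, 0, 0, 0, -0.05],
    [1, 0.5, 1.98, 0, 0, 0, -0.05],
    [1, 0, 0, 0, 0, 0, 0],
    [1, 0, 0, 0, 0, 0, 0],
    [1, 0, 0, 0, 0, 0, 0]
  ]
}}

```text
clock: 14.03
position: [0.5975, 0.1553, 0.0857]
tool_rot: [-3.139, 0.0, 1.61]
ft_force: [0.8, -0.9, -1.2]
grip_width: 0.0247
```

```bash
python3 -c "
from h import *
near(.5978,.1555,.07,.13,.014,f='w4.png')"
```

```text
wrist pose [0.5975 0.1553 0.0857] [-3.139  0.     1.61 ] n 3865 (array([597.7, 158.2]), array([27.9, 21.3]), 1.5) 0.1299
```

View pics/w4.png

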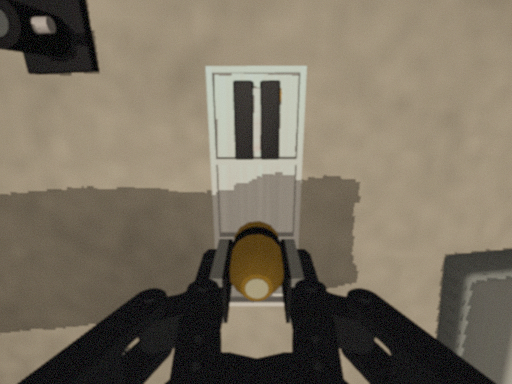

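The mount stands in the end pocket (257,120), and the short objective hangs upright at (257,262) above the middle pocket.

Call:
{"op": "jog_arm", "data": {
  "targets": [
    [1, 0, 0, 1, 0, 0, 0],
    [1, 0, 0, 1.5, 0, 0, 0],
    [1, 0, 0, 1.5, 0, 0, 0],
    [1, 0, 0, 1.2, 0, 0, 0],
    [1, 0, 0, 0.8, 0, 0, 0],
    [1, 0, 0, 0.5, 0, 0, 0],
    [1, 0, 0, 0.2, 0, 0, 0],
    [1, 0, 0, 0, 0, 0, 0],
    [1, 0, 0, 0, 0, 0, 0],
    [1, 0, 0, 0, 0, 0, 0]
  ]
}}

```text
clock: 14.92
position: [0.5989, 0.1555, 0.0205]
tool_rot: [3.14, -0.0, 1.61]
ft_force: [-0.1, -0.5, -1.8]
grip_width: 0.025
```

Call:
{"op": "jog_arm", "data": {
  "targets": [
    [1, 0, 0, 0.05, 0, 0, 0],
    [1, 0, 0, 0.05, 0, 0, 0],
    [1, 0, 0, 0, 0, 0, 0],
    [1, 0, 0, 0, 0, 0, 0],
    [1, 0, 0, 0, 0, 0, 0],
    [1, 0, 0, 0, 0, 0, 0],
    [1, 0, 0, 0, 0, 0, 0],
    [1, 0, 0, 0, 0, 0, 0],
    [1, 0, 0, 0, 0, 0, 0],
    [1, 0, 0, 0, 0, 0, 0]
  ]
}}

```text
clock: 15.75
position: [0.5985, 0.1555, 0.0188]
tool_rot: [3.142, 0.0, 1.61]
ft_force: [0.3, -0.2, -1.3]
grip_width: 0.0248
```

Call:
{"op": "jog_arm", "data": {
  "targets": [
    [1, 0, 0, 0.05, 0, 0, 0],
    [1, 0, 0, 0.05, 0, 0, 0],
    [1, 0, 0, 0.05, 0, 0, 0],
    [1, 0, 0, 0, 0, 0, 0],
    [1, 0, 0, 0, 0, 0, 0],
    [1, 0, 0, 0, 0, 0, 0],
    [1, 0, 0, 0, 0, 0, 0],
    [1, 0, 0, 0, 0, 0, 0],
    [1, 0, 0, 0, 0, 0, 0],
    [1, 0, 0, 0, 0, 0, 0]
  ]
}}

```text
clock: 16.58
position: [0.5985, 0.1555, 0.0173]
tool_rot: [3.142, 0.0, 1.61]
ft_force: [0.3, 0.4, -2.3]
grip_width: 0.0248
```

Call:
{"op": "jog_arm", "data": {
  "targets": [
    [1, 0, 0, 0.05, 0, 0, 0],
    [1, 0, 0, 0.05, 0, 0, 0],
    [1, 0, 0, 0, 0, 0, 0],
    [1, 0, 0, 0, 0, 0, 0],
    [1, 0, 0, 0, 0, 0, 0],
    [1, 0, 0, 0, 0, 0, 0],
    [1, 0, 0, 0, 0, 0, 0],
    [1, 0, 0, 0, 0, 0, 0],
    [1, 0, 0, 0, 0, 0, 0],
    [1, 0, 0, 0, 0, 0, 0]
  ]
}}

```text
clock: 17.42
position: [0.5985, 0.1555, 0.0163]
tool_rot: [3.142, -0.0, 1.61]
ft_force: [-0.4, -0.5, 0.4]
grip_width: 0.0246
```

Call:
{"op": "jog_arm", "data": {
  "targets": [
    [1, 0, 0, 0.03, 0, 0, 0],
    [1, 0, 0, 0, 0, 0, 0],
    [-0.3, 0, 0, 0, 0, 0, 0],
    [-0.3, 0, 0, 0, 0, 0, 0],
    [-0.3, 0, 0, 0, 0, 0, 0],
    [-0.3, 0, 0, 0, 0, 0, 0],
    [-0.3, 0, 0, -1, 0, 0, 0],
    [-0.3, 0, 0, -2.5, 0, 0, 0],
    [-0.3, 0, 0, -2.5, 0, 0, 0],
    [-0.3, 0, 0, -2, 0, 0, 0]
  ]
}}

```text
clock: 18.25
position: [0.5987, 0.1555, 0.0983]
tool_rot: [3.141, -0.0, 1.61]
ft_force: [1.5, 0.3, 0.5]
grip_width: 0.0553
```

```bash
python3 -c "
from h import *
grab('top');grab('top')
near(.598,.1555,.025,.06,.03)
near(.465,-.125,.012,.06,.03,name='top')
near(.465,-.125,.012,.06,.03,name='scene')
plan(.465,-.1245,.11,90,8,-1)"
```

```text
wrist pose [0.6004 0.1558 0.1004] [ 3.135e+00 -1.000e-03  1.610e+00] n 1061 (array([599.1, 155.3]), array([25.5, 25.7]), 2.5) 0.0485
top pose [0.5995 0.1556 0.0984] [ 3.138 -0.     1.61 ] n 103 (array([ 465.1, -124.5]), array([23.7, 23.3]), 39.9) 0.0538
scene pose [0.5988 0.1555 0.0969] [ 3.14 -0.    1.61] n 165 (array([ 465.8, -125.8]), array([25.7, 23.3]), 0.6) 0.0531
at [59.82 15.54  9.6 ] 92.2 rows [[-1.0, -3.43, -1.8, -0.18, 0.0, 0.0, 0.05], [-1.0, -3.44, -1.78, -0.18, 0.0, 0.0, 0.05], [-1.0, -3.45, -1.77, -0.18, 0.0, 0.0, 0.05], [-1.0, -3.46, -1.75, -0.18, 0.0, 0.0, 0.05], [-1.0, -3.47, -1.73, -0.18, 0.0, 0.0, 0.05], [-1.0, -3.47, -1.72, -0.18, 0.0, 0.0, 0.05], [-1.0, -3.48, -1.7, -0.18, 0.0, 0.0, 0.05], [-1.0, -3.49, -1.68, -0.18, 0.0, 0.0, 0.05]]
```

Call:
{"op": "jog_arm", "data": {
  "targets": [
    [-1, -3.43, -1.8, -0.2, 0, 0, 0.05],
    [-1, -3.44, -1.78, -0.2, 0, 0, 0.05],
    [-1, -3.45, -1.77, -0.2, 0, 0, 0.05],
    [-1, -3.46, -1.75, -0.2, 0, 0, 0.05],
    [-1, -3.47, -1.73, -0.2, 0, 0, 0.05],
    [-1, -3.47, -1.72, -0.2, 0, 0, 0.05],
    [-1, -3.48, -1.7, -0.2, 0, 0, 0.05],
    [-1, -3.49, -1.68, -0.2, 0, 0, 0.05],
    [-1, 0, 0, 0, 0, 0, 0],
    [-1, 0, 0, 0, 0, 0, 0]
  ]
}}

```text
clock: 19.33
position: [0.4638, -0.1258, 0.1114]
tool_rot: [-3.14, -0.001, 1.564]
ft_force: [1.3, 1.0, 0.5]
grip_width: 0.0852
```

```bash
python3 -c "
from h import *
grab('top');grab('top')
near(.465,-.125,.045,.06,.03,f='w5.png')
near(.465,-.125,.012,.06,.03)
"
```

```text
wrist pose [ 0.4647 -0.1239  0.1114] [-3.141e+00 -1.000e-03  1.567e+00] n 900 (array([ 465.5, -125.7]), array([24.5, 24.1]), 54.7) 0.0521
wrist pose [ 0.465  -0.1235  0.1115] [-3.141e+00 -1.000e-03  1.569e+00] n 1287 (array([ 465.7, -125.6]), array([24.4, 24.2]), 52.3) 0.0521
```

Call:
{"op": "jog_arm", "data": {
  "targets": [
    [-1, -0.2, 0.05, 1.5, 0, 0, 0],
    [-1, 0, 0, 2, 0, 0, 0],
    [-1, 0, 0, 2, 0, 0, 0],
    [-1, 0, 0, 1.8, 0, 0, 0],
    [-1, 0, 0, 1.2, 0, 0, 0],
    [-1, 0, 0, 0.7, 0, 0, 0],
    [-1, 0, 0, 0.3, 0, 0, 0],
    [-1, 0, 0, 0, 0, 0, 0],
    [1, 0, 0, 0, 0, 0, 0],
    [1, 0, 0, 0, 0, 0, 0]
  ]
}}

```text
clock: 20.37
position: [0.466, -0.1263, 0.0177]
tool_rot: [3.14, 0.001, 1.568]
ft_force: [0.4, -0.2, 0.4]
grip_width: 0.0637
```

Call:
{"op": "jog_arm", "data": {
  "force": 30,
  "targets": [
    [1, 0, 0, 0, 0, 0, 0],
    [1, 0, 0, 0, 0, 0, 0],
    [1, 0, 0, 0, 0, 0, 0],
    [1, 0, 0, 0, 0, 0, 0],
    [1, 0, 0, 0, 0, 0, 0],
    [1, 0, 0, 0, 0, 0, 0],
    [1, 0, 0, 0, 0, 0, 0],
    [1, 0, 0, 0, 0, 0, 0],
    [1, 0, 0, 0, 0, 0, 0],
    [1, 0, 0, 0, 0, 0, 0]
  ]
}}

```text
clock: 21.2
position: [0.4656, -0.1264, 0.0174]
tool_rot: [3.141, 0.0, 1.568]
ft_force: [-1.5, 0.5, 6.1]
grip_width: 0.0243
```

Call:
{"op": "jog_arm", "data": {
  "targets": [
    [1, 0, 0, -0.5, 0, 0, 0],
    [1, 0, 0, -1, 0, 0, 0],
    [1, 0, 0, -2, 0, 0, 0],
    [1, 0, 0, -2, 0, 0, 0],
    [1, 0, 0, -2, 0, 0, 0],
    [1, 0, 0, -1.5, 0, 0, 0],
    [1, 0, 0, -0.5, 0, 0, 0],
    [1, 0, 0, 0, 0, 0, 0],
    [1, 0, 0, 0, 0, 0, 0],
    [1, 0, 0, 0, 0, 0, 0]
  ]
}}

```text
clock: 22.03
position: [0.4648, -0.126, 0.1109]
tool_rot: [-3.14, -0.001, 1.568]
ft_force: [0.3, 0.5, -1.9]
grip_width: 0.0239
```

```bash
python3 -c "
from h import *
plan(.6004,.0936,.11,92.4,9,1)"
```

```text
at [ 46.48 -12.6   11.09] 89.8 rows [[1.0, 2.44, 1.5, 0.01, 0.0, 0.0, -0.05], [1.0, 2.44, 1.51, 0.01, 0.0, 0.0, -0.05], [1.0, 2.43, 1.52, 0.01, 0.0, 0.0, -0.05], [1.0, 2.42, 1.54, 0.01, 0.0, 0.0, -0.05], [1.0, 2.41, 1.55, 0.01, 0.0, 0.0, -0.05], [1.0, 2.41, 1.56, 0.01, 0.0, 0.0, -0.05], [1.0, 2.4, 1.57, 0.01, 0.0, 0.0, -0.05], [1.0, 2.39, 1.58, 0.01, 0.0, 0.0, -0.05], [1.0, 2.38, 1.6, 0.01, 0.0, 0.0, -0.05]]
```

Call:
{"op": "jog_arm", "data": {
  "targets": [
    [1, 2.44, 1.5, 0, 0, 0, -0.05],
    [1, 2.44, 1.51, 0, 0, 0, -0.05],
    [1, 2.43, 1.52, 0, 0, 0, -0.05],
    [1, 2.42, 1.54, 0, 0, 0, -0.05],
    [1, 2.41, 1.55, 0, 0, 0, -0.05],
    [1, 2.41, 1.56, 0, 0, 0, -0.05],
    [1, 2.4, 1.57, 0, 0, 0, -0.05],
    [1, 2.39, 1.58, 0, 0, 0, -0.05],
    [1, 2.38, 1.6, 0, 0, 0, -0.05],
    [1, 0, 0, 0, 0, 0, 0]
  ]
}}

```text
clock: 22.87
position: [0.6023, 0.0972, 0.1102]
tool_rot: [-3.141, -0.001, 1.618]
ft_force: [-0.9, -0.9, -2.2]
grip_width: 0.024
```

Call:
{"op": "jog_arm", "data": {
  "targets": [
    [1, 0, 0, 0, 0, 0, 0],
    [1, 0, 0, 1.5, 0, 0, 0],
    [1, 0, 0, 2, 0, 0, 0],
    [1, 0, 0, 2, 0, 0, 0],
    [1, 0, 0, 1.5, 0, 0, 0],
    [1, 0, 0, 0.8, 0, 0, 0],
    [1, 0, 0, 0.5, 0, 0, 0],
    [1, 0, 0, 0.2, 0, 0, 0],
    [1, 0, 0, 0, 0, 0, 0],
    [1, 0, 0, 0, 0, 0, 0]
  ]
}}

```text
clock: 23.7
position: [0.6012, 0.0933, 0.0277]
tool_rot: [3.141, 0.0, 1.615]
ft_force: [0.6, -0.4, -1.4]
grip_width: 0.0243
```

```bash
python3 -c "
from h import *
s,im=grab('wrist'); save(im,'w6.png'); s,im=grab('scene'); cv2.imwrite('pics/s6.png',cv2.resize(cv2.cvtColor(im['frame'],4)[120:260,200:450],None,fx=3,fy=3))
print(monitor.get_state()['position'])"
```

```text
[0.60122698 0.09340943 0.02782029]
```

View pics/w6.png

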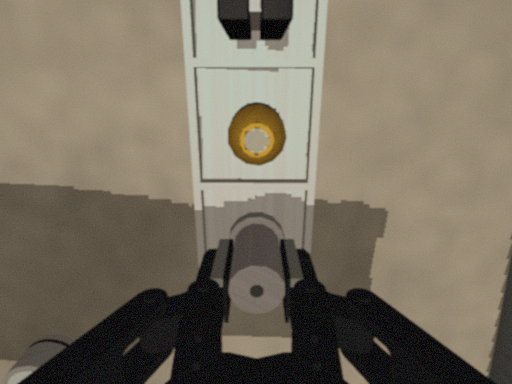

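The short objective stands in the middle pocket (257,135), and the pedestal hangs upright over the third pocket (257,265).

Call:
{"op": "jog_arm", "data": {
  "targets": [
    [1, 0, 0, 0.1, 0, 0, 0],
    [1, 0, 0, 0.1, 0, 0, 0],
    [1, 0, 0, 0.1, 0, 0, 0],
    [1, 0, 0, 0.1, 0, 0, 0],
    [1, 0, 0, 0.1, 0, 0, 0],
    [1, 0, 0, 0, 0, 0, 0],
    [1, 0, 0, 0, 0, 0, 0],
    [1, 0, 0, 0, 0, 0, 0],
    [1, 0, 0, 0, 0, 0, 0],
    [1, 0, 0, 0, 0, 0, 0]
  ]
}}

```text
clock: 24.63
position: [0.6008, 0.0934, 0.022]
tool_rot: [3.141, 0.0, 1.615]
ft_force: [0.3, -0.1, -1.3]
grip_width: 0.024
```

Call:
{"op": "jog_arm", "data": {
  "targets": [
    [1, 0, 0, 0.05, 0, 0, 0],
    [1, 0, 0, 0.05, 0, 0, 0],
    [1, 0, 0, 0, 0, 0, 0],
    [1, 0, 0, 0, 0, 0, 0],
    [1, 0, 0, 0, 0, 0, 0],
    [1, 0, 0, 0, 0, 0, 0],
    [1, 0, 0, 0, 0, 0, 0],
    [1, 0, 0, 0, 0, 0, 0],
    [1, 0, 0, 0, 0, 0, 0],
    [1, 0, 0, 0, 0, 0, 0]
  ]
}}

```text
clock: 25.47
position: [0.6009, 0.0934, 0.0215]
tool_rot: [3.141, 0.0, 1.615]
ft_force: [-3.0, 0.1, 5.4]
grip_width: 0.024
```

Call:
{"op": "jog_arm", "data": {
  "targets": [
    [-0.3, 0, 0, 0, 0, 0, 0],
    [-0.3, 0, 0, 0, 0, 0, 0],
    [-0.3, 0, 0, 0, 0, 0, 0],
    [-0.3, 0, 0, 0, 0, 0, 0],
    [-0.3, 0, 0, -1, 0, 0, 0],
    [-0.3, 0, 0, -2.5, 0, 0, 0],
    [-0.3, 0, 0, -2.5, 0, 0, 0],
    [-0.3, 0, 0, -2, 0, 0, 0],
    [-0.3, 0, 0, -1, 0, 0, 0],
    [-0.3, 0, 0, 0, 0, 0, 0]
  ]
}}

```text
clock: 26.3
position: [0.602, 0.0935, 0.1138]
tool_rot: [3.137, 0.0, 1.615]
ft_force: [0.2, 0.1, 0.2]
grip_width: 0.0558
```

```bash
python3 -c "
from h import *
grab('top')
near(.6004,.0936,.025,.07,.03)
near(.464,-.0115,.01,.03,.03,name='top')
near(.464,-.0115,.01,.03,.03,name='scene')
plan(.464,-.0115,.09,90,7,-1)"
```

```text
wrist pose [0.6013 0.0934 0.1119] [3.139 0.    1.615] n 1235 (array([601.1,  94.1]), array([25. , 23.9]), 90.0) 0.0569
top pose [0.6006 0.0934 0.1106] [-3.142 -0.     1.615] n 201 (array([464.4, -11.9]), array([37.4, 37.3]), 88.7) 0.0299
scene pose [0.6002 0.0934 0.1099] [-3.14  -0.     1.615] n 206 (array([463.9, -13.6]), array([40.9, 37.8]), 22.0) 0.03
at [60.01  9.34 10.96] 92.5 rows [[-1.0, -1.41, -2.01, 0.28, 0.0, 0.0, 0.06], [-1.0, -1.42, -2.0, 0.28, 0.0, 0.0, 0.06], [-1.0, -1.44, -1.99, 0.28, 0.0, 0.0, 0.06], [-1.0, -1.45, -1.98, 0.28, 0.0, 0.0, 0.06], [-1.0, -1.46, -1.97, 0.28, 0.0, 0.0, 0.06], [-1.0, -1.47, -1.96, 0.28, 0.0, 0.0, 0.06], [-1.0, -1.49, -1.95, 0.28, 0.0, 0.0, 0.06]]
```

Call:
{"op": "jog_arm", "data": {
  "targets": [
    [-1, -1.41, -2, 0.2, 0, 0, 0.06],
    [-1, -1.42, -2, 0.2, 0, 0, 0.06],
    [-1, -1.44, -2, 0.3, 0, 0, 0.06],
    [-1, -1.45, -2, 0.3, 0, 0, 0.06],
    [-1, -1.46, -1.97, 0.3, 0, 0, 0.06],
    [-1, -1.47, -1.95, 0.3, 0, 0, 0.06],
    [-1, -1.49, -1.95, 0.3, 0, 0, 0.06],
    [-1, 0, 0, 0, 0, 0, 0],
    [-1, 0, 0, 0, 0, 0, 0],
    [-1, 0, 0, 0, 0, 0, 0]
  ]
}}

```text
clock: 27.33
position: [0.465, -0.0114, 0.0916]
tool_rot: [-3.141, -0.0, 1.571]
ft_force: [0.5, -0.4, 0.2]
grip_width: 0.0851
```

```bash
python3 -c "
from h import *
grab('top')
near(.464,-.0115,.01,.03,.03)
near(.464,-.0115,.022,.03,.03)"
```

```text
wrist pose [ 0.4653 -0.0113  0.0917] [-3.141 -0.     1.571] n 2397 (array([465. , -12.6]), array([39.1, 39. ]), 79.7) 0.0288
wrist pose [ 0.4653 -0.0111  0.0917] [-3.141 -0.     1.572] n 2176 (array([465. , -12.6]), array([39. , 39.3]), 59.1) 0.0291
```

Call:
{"op": "jog_arm", "data": {
  "targets": [
    [-1, -0.15, 0, 1.5, 0, 0, 0],
    [-1, 0, 0, 2, 0, 0, 0],
    [-1, 0, 0, 1.8, 0, 0, 0],
    [-1, 0, 0, 1.3, 0, 0, 0],
    [-1, 0, 0, 0.8, 0, 0, 0],
    [-1, 0, 0, 0.5, 0, 0, 0],
    [-1, 0, 0, 0.25, 0, 0, 0],
    [-1, 0, 0, 0, 0, 0, 0],
    [-1, 0, 0, 0, 0, 0, 0],
    [1, 0, 0, 0, 0, 0, 0]
  ]
}}

```text
clock: 28.32
position: [0.4652, -0.013, 0.0111]
tool_rot: [3.14, 0.0, 1.571]
ft_force: [-1.5, 0.1, 0.7]
grip_width: 0.0753
```

Call:
{"op": "jog_arm", "data": {
  "force": 30,
  "targets": [
    [1, 0, 0, 0, 0, 0, 0],
    [1, 0, 0, 0, 0, 0, 0],
    [1, 0, 0, 0, 0, 0, 0],
    [1, 0, 0, 0, 0, 0, 0],
    [1, 0, 0, 0, 0, 0, 0],
    [1, 0, 0, 0, 0, 0, 0],
    [1, 0, 0, 0, 0, 0, 0],
    [1, 0, 0, 0, 0, 0, 0],
    [1, 0, 0, 0, 0, 0, 0],
    [1, 0, 0, 0, 0, 0, 0]
  ]
}}

```text
clock: 29.15
position: [0.4649, -0.013, 0.011]
tool_rot: [3.141, 0.0, 1.571]
ft_force: [-2.0, 0.3, 5.9]
grip_width: 0.0387
```

Call:
{"op": "jog_arm", "data": {
  "targets": [
    [1, 0, 0, -0.3, 0, 0, 0],
    [1, 0, 0, -0.5, 0, 0, 0],
    [1, 0, 0, -1, 0, 0, 0],
    [1, 0, 0, -1.5, 0, 0, 0],
    [1, 0, 0, -2, 0, 0, 0],
    [1, 0, 0, -2, 0, 0, 0],
    [1, 0, 0, -1, 0, 0, 0],
    [1, 0, 0, 0, 0, 0, 0],
    [1, 0, 0, 0, 0, 0, 0],
    [1, 0, 0, 0, 0, 0, 0]
  ]
}}

```text
clock: 29.98
position: [0.4643, -0.0129, 0.0929]
tool_rot: [-3.141, -0.0, 1.571]
ft_force: [-0.3, 0.1, -1.0]
grip_width: 0.0385
```

```bash
python3 -c "
from h import *
near(.465,-.0126,.07,.12,.03,f='w7.png')
# tray two pockets: centre .6478,-.1345 yaw 3.2
a=np.radians(3.2)
for k in(31,-31): print(k, .6478-k/1e3*np.sin(a), -.1347+k/1e3*np.cos(a))
plan(.6461,-.1037,.095,93.2,9,1)"
```

```text
wrist pose [ 0.4643 -0.0129  0.0929] [-3.141 -0.     1.571] n 7258 (array([467. , -11.2]), array([53.2, 40.1]), 26.1) 0.12
31 0.646069533345212 -0.10374833631035857
-31 0.6495304666547881 -0.1656516636896414
at [46.41 -1.29  9.27] 90.0 rows [[1.0, -1.01, 2.02, -0.03, 0.0, 0.0, -0.06], [1.0, -1.02, 2.02, -0.03, 0.0, 0.0, -0.06], [1.0, -1.03, 2.01, -0.03, 0.0, 0.0, -0.06], [1.0, -1.05, 2.0, -0.03, 0.0, 0.0, -0.06], [1.0, -1.06, 2.0, -0.03, 0.0, 0.0, -0.06], [1.0, -1.07, 1.99, -0.03, 0.0, 0.0, -0.06], [1.0, -1.08, 1.98, -0.03, 0.0, 0.0, -0.06], [1.0, -1.1, 1.98, -0.03, 0.0, 0.0, -0.06], [1.0, -1.11, 1.97, -0.03, 0.0, 0.0, -0.06]]
```

Call:
{"op": "jog_arm", "data": {
  "targets": [
    [1, -1, 2, 0, 0, 0, -0.06],
    [1, -1.02, 2.02, 0, 0, 0, -0.06],
    [1, -1.03, 2.02, 0, 0, 0, -0.06],
    [1, -1.05, 2, 0, 0, 0, -0.06],
    [1, -1.06, 2, 0, 0, 0, -0.06],
    [1, -1.07, 2, 0, 0, 0, -0.06],
    [1, -1.08, 1.98, 0, 0, 0, -0.06],
    [1, -1.1, 1.98, 0, 0, 0, -0.06],
    [1, -1.1, 1.97, 0, 0, 0, -0.06],
    [1, 0, 0, 0, 0, 0, 0]
  ]
}}

```text
clock: 30.87
position: [0.6493, -0.1053, 0.0914]
tool_rot: [-3.141, 0.0, 1.627]
ft_force: [-2.2, -0.3, -1.2]
grip_width: 0.0387
```

```bash
python3 -c "
from h import *
grab('top');grab('top');grab('top')
s,im=grab('wrist'); save(im,'w8.png'); W=cloud(s,im); z=W[...,2]
print(np.round(s['position'],4),np.round(s['tool_rot'],3),s['ft_force'])
m=(z>.007)&(z<.016)&(abs(W[...,0]-.648)<.06)&(abs(W[...,1]+.134)<.1); print(rect(W[m]))
"
```

```text
[ 0.6458 -0.1032  0.0921] [-3.139e+00 -1.000e-03  1.627e+00] [-0.22578154  0.08279802 -0.99122096]
(array([ 648.7, -135.7]), array([ 66.2, 129.8]), 3.1)
```

View pics/w8.png

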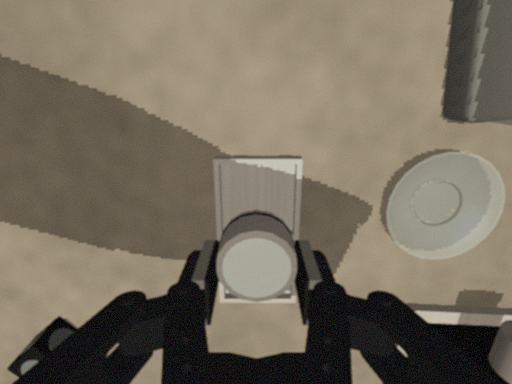

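The lens tube hangs level at (257,265) above the nearer pocket, with the tray's end wall at row 157.

Call:
{"op": "jog_arm", "data": {
  "targets": [
    [1, -0.1, 0.1, 1.2, 0, 0, 0],
    [1, 0, 0, 1.5, 0, 0, 0],
    [1, 0, 0, 1.5, 0, 0, 0],
    [1, 0, 0, 1.3, 0, 0, 0],
    [1, 0, 0, 0.8, 0, 0, 0],
    [1, 0, 0, 0.5, 0, 0, 0],
    [1, 0, 0, 0.3, 0, 0, 0],
    [1, 0, 0, 0, 0, 0, 0],
    [1, 0, 0, 0, 0, 0, 0],
    [1, 0, 0, 0, 0, 0, 0]
  ]
}}

```text
clock: 31.9
position: [0.6482, -0.1045, 0.0232]
tool_rot: [3.14, 0.0, 1.628]
ft_force: [-0.4, -0.7, -1.2]
grip_width: 0.0391
```

Call:
{"op": "jog_arm", "data": {
  "targets": [
    [1, 0, 0, 0.05, 0, 0, 0],
    [1, 0, 0, 0.05, 0, 0, 0],
    [1, 0, 0, 0.05, 0, 0, 0],
    [1, 0, 0, 0.05, 0, 0, 0],
    [1, 0, 0, 0, 0, 0, 0],
    [1, 0, 0, 0, 0, 0, 0],
    [1, 0, 0, 0, 0, 0, 0],
    [1, 0, 0, 0, 0, 0, 0],
    [1, 0, 0, 0, 0, 0, 0],
    [1, 0, 0, 0, 0, 0, 0]
  ]
}}

```text
clock: 32.73
position: [0.6478, -0.1044, 0.0205]
tool_rot: [3.142, 0.0, 1.628]
ft_force: [0.4, -0.7, -0.7]
grip_width: 0.0386
```

Call:
{"op": "jog_arm", "data": {
  "targets": [
    [1, 0, 0, 0.1, 0, 0, 0],
    [1, 0, 0, 0.1, 0, 0, 0],
    [1, 0, 0, 0.1, 0, 0, 0],
    [1, 0, 0, 0.1, 0, 0, 0],
    [1, 0, 0, 0.05, 0, 0, 0],
    [1, 0, 0, 0, 0, 0, 0],
    [1, 0, 0, 0, 0, 0, 0],
    [1, 0, 0, 0, 0, 0, 0],
    [1, 0, 0, 0, 0, 0, 0],
    [1, 0, 0, 0, 0, 0, 0]
  ]
}}

```text
clock: 33.57
position: [0.6478, -0.1045, 0.016]
tool_rot: [3.142, 0.0, 1.628]
ft_force: [0.8, 0.2, -1.2]
grip_width: 0.0387
```

Call:
{"op": "jog_arm", "data": {
  "targets": [
    [1, 0, 0, 0.05, 0, 0, 0],
    [1, 0, 0, 0.05, 0, 0, 0],
    [1, 0, 0, 0, 0, 0, 0],
    [1, 0, 0, 0, 0, 0, 0],
    [1, 0, 0, 0, 0, 0, 0],
    [1, 0, 0, 0, 0, 0, 0],
    [1, 0, 0, 0, 0, 0, 0],
    [1, 0, 0, 0, 0, 0, 0],
    [1, 0, 0, 0, 0, 0, 0],
    [1, 0, 0, 0, 0, 0, 0]
  ]
}}

```text
clock: 34.4
position: [0.6479, -0.1044, 0.0151]
tool_rot: [3.141, 0.0, 1.628]
ft_force: [-1.0, -0.3, 1.8]
grip_width: 0.0385
```

Call:
{"op": "jog_arm", "data": {
  "targets": [
    [1, 0, 0, 0.02, 0, 0, 0],
    [1, 0, 0, 0, 0, 0, 0],
    [-0.5, 0, 0, 0, 0, 0, 0],
    [-0.5, 0, 0, 0, 0, 0, 0],
    [-0.5, 0, 0, 0, 0, 0, 0],
    [-0.5, 0, 0, 0, 0, 0, 0],
    [-0.5, 0, 0, -1, 0, 0, 0],
    [-0.5, 0, 0, -2.5, 0, 0, 0],
    [-0.5, 0, 0, -2.5, 0, 0, 0],
    [-0.5, 0, 0, -3, 0, 0, 0]
  ]
}}

```text
clock: 35.23
position: [0.6472, -0.1042, 0.1054]
tool_rot: [-3.14, -0.001, 1.628]
ft_force: [0.6, -0.7, 0.7]
grip_width: 0.064
```

Call:
{"op": "jog_arm", "data": {
  "targets": [
    [-1, 0, 0, -2, 0, 0, 0],
    [-1, 0, 0, -1, 0, 0, 0],
    [-1, 0, 0, 0, 0, 0, 0],
    [-1, 0, 0, 0, 0, 0, 0],
    [-1, 0, 0, 0, 0, 0, 0],
    [-1, 0, 0, 0, 0, 0, 0],
    [-1, 0, 0, 0, 0, 0, 0],
    [-1, 0, 0, 0, 0, 0, 0],
    [-1, 0, 0, 0, 0, 0, 0],
    [-1, 0, 0, 0, 0, 0, 0]
  ]
}}

```text
clock: 36.07
position: [0.6478, -0.1044, 0.1344]
tool_rot: [-3.141, -0.0, 1.628]
ft_force: [0.7, -0.2, 0.0]
grip_width: 0.0854
```

```bash
python3 -c "
from h import *
near(.6466,-.104,.016,.05,.04)
near(.528,-.378,.01,.08,.03,name='top')
near(.528,-.378,.01,.08,.03,name='scene')
plan(.528,-.378,.14,90,9,-1)"
```

```text
wrist pose [ 0.6478 -0.1044  0.1344] [-3.141 -0.     1.628] n 1749 (array([ 648.3, -104. ]), array([39. , 39.2]), 36.9) 0.033
top pose [ 0.6478 -0.1044  0.1345] [-3.141 -0.     1.628] n 255 (array([ 528.3, -376.4]), array([33.8, 32.5]), 34.4) 0.0762
scene pose [ 0.6478 -0.1044  0.1346] [-3.141 -0.     1.628] n 360 (array([ 531.9, -376.2]), array([28.2, 33.2]), 45.5) 0.075
at [ 64.78 -10.44  13.47] 93.3 rows [[-1.0, -2.96, -1.5, -0.06, 0.0, 0.0, 0.06], [-1.0, -2.97, -1.48, -0.06, 0.0, 0.0, 0.06], [-1.0, -2.98, -1.46, -0.06, 0.0, 0.0, 0.06], [-1.0, -2.99, -1.45, -0.06, 0.0, 0.0, 0.06], [-1.0, -3.0, -1.43, -0.06, 0.0, 0.0, 0.06], [-1.0, -3.01, -1.41, -0.06, 0.0, 0.0, 0.06], [-1.0, -3.01, -1.39, -0.06, 0.0, 0.0, 0.06], [-1.0, -3.02, -1.37, -0.06, 0.0, 0.0, 0.06], [-1.0, -3.03, -1.35, -0.06, 0.0, 0.0, 0.06]]
```

Call:
{"op": "jog_arm", "data": {
  "targets": [
    [-1, -2.95, -1.5, 0, 0, 0, 0.06],
    [-1, -2.95, -1.48, 0, 0, 0, 0.06],
    [-1, -2.97, -1.46, 0, 0, 0, 0.06],
    [-1, -2.98, -1.45, 0, 0, 0, 0.06],
    [-1, -3, -1.43, 0, 0, 0, 0.06],
    [-1, -3, -1.4, 0, 0, 0, 0.06],
    [-1, -3, -1.38, 0, 0, 0, 0.06],
    [-1, -3, -1.35, 0, 0, 0, 0.06],
    [-1, -3, -1.35, 0, 0, 0, 0.06],
    [-1, 0, 0, 0, 0, 0, 0]
  ]
}}

```text
clock: 37.05
position: [0.5261, -0.382, 0.1346]
tool_rot: [-3.141, 0.002, 1.566]
ft_force: [-0.2, 0.6, -1.0]
grip_width: 0.0854
```

```bash
python3 -c "
from h import *
grab('top');grab('top');grab('top')
near(.529,-.377,.01,.08,.03,f='w9.png')
near(.529,-.377,.065,.08,.03)"
```

```text
wrist pose [ 0.5282 -0.3769  0.1347] [-3.142 -0.     1.57 ] n 2014 (array([ 529.6, -378.3]), array([33.4, 34. ]), 88.8) 0.0744
wrist pose [ 0.5286 -0.3763  0.1348] [ 3.142 -0.     1.571] n 834 (array([ 529.9, -377.6]), array([22.4, 24.6]), 89.3) 0.0748
```

View pics/w9.png

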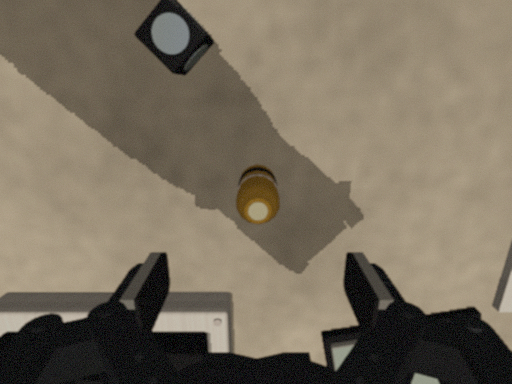

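The long objective stands between the fingers at (257,200), and the cube (172,38) is well clear.

Call:
{"op": "jog_arm", "data": {
  "targets": [
    [-1, -0.15, 0.1, 1.5, 0, 0, 0],
    [-1, 0, 0, 2, 0, 0, 0],
    [-1, 0, 0, 2, 0, 0, 0],
    [-1, 0, 0, 2, 0, 0, 0],
    [-1, 0, 0, 1.7, 0, 0, 0],
    [-1, 0, 0, 1, 0, 0, 0],
    [-1, 0, 0, 0.6, 0, 0, 0],
    [-1, 0, 0, 0.2, 0, 0, 0],
    [-1, 0, 0, 0, 0, 0, 0],
    [-1, 0, 0, 0, 0, 0, 0]
  ]
}}

```text
clock: 38.13
position: [0.5299, -0.3786, 0.0257]
tool_rot: [3.141, 0.001, 1.571]
ft_force: [-0.1, 0.0, -0.0]
grip_width: 0.0856
```

Call:
{"op": "jog_arm", "data": {
  "force": 35,
  "targets": [
    [1, 0, 0, 0, 0, 0, 0],
    [1, 0, 0, 0, 0, 0, 0],
    [1, 0, 0, 0, 0, 0, 0],
    [1, 0, 0, 0, 0, 0, 0],
    [1, 0, 0, 0, 0, 0, 0],
    [1, 0, 0, 0, 0, 0, 0],
    [1, 0, 0, 0, 0, 0, 0],
    [1, 0, 0, 0, 0, 0, 0],
    [1, 0, 0, 0, 0, 0, 0],
    [1, 0, 0, 0, 0, 0, 0]
  ]
}}

```text
clock: 38.97
position: [0.5294, -0.3785, 0.0253]
tool_rot: [3.141, 0.0, 1.571]
ft_force: [-1.5, 0.4, 4.9]
grip_width: 0.033
```

Call:
{"op": "jog_arm", "data": {
  "targets": [
    [1, 0, 0, -0.3, 0, 0, 0],
    [1, 0, 0, -0.5, 0, 0, 0],
    [1, 0, 0, -1, 0, 0, 0],
    [1, 0, 0, -1.5, 0, 0, 0],
    [1, 0, 0, -2, 0, 0, 0],
    [1, 0, 0, -2, 0, 0, 0],
    [1, 0, 0, -1, 0, 0, 0],
    [1, 0, 0, 0, 0, 0, 0],
    [1, 0, 0, 0, 0, 0, 0],
    [1, 0, 0, 0, 0, 0, 0]
  ]
}}

```text
clock: 39.8
position: [0.529, -0.378, 0.1066]
tool_rot: [-3.14, -0.001, 1.571]
ft_force: [-0.5, -1.0, -3.0]
grip_width: 0.033
```

```bash
python3 -c "
from h import *
plan(.65,-.166,.105,93.2,9,1)"
```

```text
at [ 52.9  -37.8   10.66] 90.0 rows [[1.0, 2.36, 1.35, 0.02, 0.0, 0.0, -0.06], [1.0, 2.35, 1.36, 0.02, 0.0, 0.0, -0.06], [1.0, 2.34, 1.37, 0.02, 0.0, 0.0, -0.06], [1.0, 2.33, 1.39, 0.02, 0.0, 0.0, -0.06], [1.0, 2.32, 1.4, 0.02, 0.0, 0.0, -0.06], [1.0, 2.31, 1.42, 0.02, 0.0, 0.0, -0.06], [1.0, 2.3, 1.43, 0.02, 0.0, 0.0, -0.06], [1.0, 2.3, 1.45, 0.02, 0.0, 0.0, -0.06], [1.0, 2.29, 1.46, 0.02, 0.0, 0.0, -0.06]]
```

Call:
{"op": "jog_arm", "data": {
  "targets": [
    [1, 2.36, 1.35, 0, 0, 0, -0.06],
    [1, 2.35, 1.36, 0, 0, 0, -0.06],
    [1, 2.34, 1.37, 0, 0, 0, -0.06],
    [1, 2.33, 1.39, 0, 0, 0, -0.06],
    [1, 2.32, 1.4, 0, 0, 0, -0.06],
    [1, 2.31, 1.42, 0, 0, 0, -0.06],
    [1, 2.3, 1.43, 0, 0, 0, -0.06],
    [1, 2.3, 1.45, 0, 0, 0, -0.06],
    [1, 2.29, 1.46, 0, 0, 0, -0.06],
    [1, 0, 0, 0, 0, 0, 0]
  ]
}}

```text
clock: 40.63
position: [0.6516, -0.1617, 0.106]
tool_rot: [-3.14, -0.002, 1.632]
ft_force: [-1.2, -0.4, -1.6]
grip_width: 0.033
```

```bash
python3 -c "
from h import *
grab('top');grab('top');grab('top')
s,im=grab('wrist'); save(im,'w10.png')
print(np.round(s['position'],4),np.round(s['tool_rot'],3),s['ft_force'])
"
```

```text
[ 0.6499 -0.1659  0.1064] [-3.140e+00 -1.000e-03  1.628e+00] [-0.17669379 -0.78509633 -2.11203797]
```

View pics/w10.png

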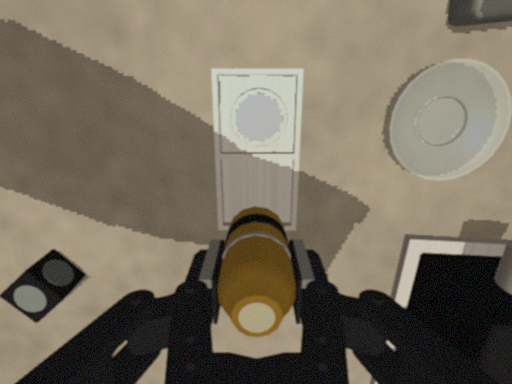

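The lens tube sits in the first pocket (258,115), and the long objective hangs upright at (257,270) over the second.

Call:
{"op": "jog_arm", "data": {
  "targets": [
    [1, 0, 0, 1.2, 0, 0, 0],
    [1, 0, 0, 1.5, 0, 0, 0],
    [1, 0, 0, 1.5, 0, 0, 0],
    [1, 0, 0, 1.4, 0, 0, 0],
    [1, 0, 0, 1, 0, 0, 0],
    [1, 0, 0, 0.5, 0, 0, 0],
    [1, 0, 0, 0.3, 0, 0, 0],
    [1, 0, 0, 0, 0, 0, 0],
    [1, 0, 0, 0, 0, 0, 0],
    [1, 0, 0, 0, 0, 0, 0]
  ]
}}

```text
clock: 41.67
position: [0.6508, -0.1665, 0.0346]
tool_rot: [3.14, 0.001, 1.627]
ft_force: [-0.5, 0.2, -2.7]
grip_width: 0.0332
```

Call:
{"op": "jog_arm", "data": {
  "targets": [
    [1, 0, 0, 0.05, 0, 0, 0],
    [1, 0, 0, 0, 0, 0, 0],
    [1, 0, 0, 0, 0, 0, 0],
    [1, 0, 0, 0, 0, 0, 0],
    [1, 0, 0, 0, 0, 0, 0],
    [1, 0, 0, 0, 0, 0, 0],
    [1, 0, 0, 0, 0, 0, 0],
    [1, 0, 0, 0, 0, 0, 0],
    [1, 0, 0, 0, 0, 0, 0],
    [1, 0, 0, 0, 0, 0, 0]
  ]
}}

```text
clock: 42.5
position: [0.6504, -0.1662, 0.0333]
tool_rot: [-3.142, -0.0, 1.628]
ft_force: [0.3, 0.3, -2.7]
grip_width: 0.0333
```

Call:
{"op": "jog_arm", "data": {
  "targets": [
    [1, 0, 0, 0.1, 0, 0, 0],
    [1, 0, 0, 0.1, 0, 0, 0],
    [1, 0, 0, 0.1, 0, 0, 0],
    [1, 0, 0, 0.05, 0, 0, 0],
    [1, 0, 0, 0, 0, 0, 0],
    [1, 0, 0, 0, 0, 0, 0],
    [1, 0, 0, 0, 0, 0, 0],
    [1, 0, 0, 0, 0, 0, 0],
    [1, 0, 0, 0, 0, 0, 0],
    [1, 0, 0, 0, 0, 0, 0]
  ]
}}

```text
clock: 43.33
position: [0.6504, -0.1662, 0.0298]
tool_rot: [3.142, 0.0, 1.628]
ft_force: [-0.2, 1.1, -1.8]
grip_width: 0.0332
```

Call:
{"op": "jog_arm", "data": {
  "targets": [
    [1, 0, 0, 0.05, 0, 0, 0],
    [1, 0, 0, 0.03, 0, 0, 0],
    [1, 0, 0, 0, 0, 0, 0],
    [1, 0, 0, 0, 0, 0, 0],
    [1, 0, 0, 0, 0, 0, 0],
    [1, 0, 0, 0, 0, 0, 0],
    [1, 0, 0, 0, 0, 0, 0],
    [1, 0, 0, 0, 0, 0, 0],
    [1, 0, 0, 0, 0, 0, 0],
    [1, 0, 0, 0, 0, 0, 0]
  ]
}}

```text
clock: 44.17
position: [0.6504, -0.1663, 0.0292]
tool_rot: [3.141, 0.0, 1.628]
ft_force: [-1.9, -0.3, 5.2]
grip_width: 0.0326
```

Contact. I'll release, then lift well clear.

Call:
{"op": "jog_arm", "data": {
  "targets": [
    [-0.5, 0, 0, 0, 0, 0, 0],
    [-0.5, 0, 0, 0, 0, 0, 0],
    [-0.5, 0, 0, 0, 0, 0, 0],
    [-0.5, 0, 0, 0, 0, 0, 0],
    [-0.5, 0, 0, -1, 0, 0, 0],
    [-0.5, 0, 0, -2.5, 0, 0, 0],
    [-0.5, 0, 0, -2.5, 0, 0, 0],
    [-0.5, 0, 0, -2.5, 0, 0, 0],
    [-0.5, 0, 0, -2, 0, 0, 0],
    [-0.5, 0, 0, -1, 0, 0, 0]
  ]
}}

```text
clock: 45.0
position: [0.6512, -0.1665, 0.1478]
tool_rot: [3.138, 0.002, 1.628]
ft_force: [-0.6, -0.2, 1.3]
grip_width: 0.0641
```

Call:
{"op": "jog_arm", "data": {
  "targets": [
    [-0.5, 2, -3, -1, 0, 0, 0],
    [-0.5, 2, -3, -1, 0, 0, 0],
    [-0.5, 2, -3, -1, 0, 0, 0],
    [-0.5, 2, -3, -1, 0, 0, 0],
    [-0.5, 2, -3, 0, 0, 0, 0],
    [-0.5, 2, -3, 0, 0, 0, 0],
    [-0.5, 2, -3, 0, 0, 0, 0],
    [-0.5, 2, -3, 0, 0, 0, 0],
    [-0.5, 0, 0, 0, 0, 0, 0],
    [-0.5, 0, 0, 0, 0, 0, 0]
  ]
}}

```text
clock: 45.83
position: [0.4004, -0.0193, 0.1846]
tool_rot: [3.14, 0.0, 1.629]
ft_force: [0.7, -0.5, -0.7]
grip_width: 0.0642
```

```bash
python3 -c "
from h import *
for x,y,z0,n in((.595,.2175,.025,'mount 52'),(.598,.1555,.025,'short 46'),(.6004,.0936,.025,'ped 54'),(.6466,-.104,.016,'tube 30'),(.65,-.166,.025,'long 76'),(.462,.264,.012,'holder 55'),(.467,-.258,.01,'cube 38')):
    print(n); near(x,y,z0,.09,.031,name='top')
s,im=grab('scene'); print(s['position']); cv2.imwrite('pics/s11.png',cv2.resize(cv2.cvtColor(im['frame'],4)[120:260,140:400],None,fx=3,fy=3))"
```

```text
mount 52
top pose [ 0.4004 -0.0193  0.1846] [3.14  0.    1.629] n 233 (array([594.4, 219.5]), array([26.9, 44.8]), 2.7) 0.0567
short 46
top pose [ 0.4016 -0.0199  0.1845] [3.140e+00 1.000e-03 1.628e+00] n 86 (array([597.5, 155. ]), array([23.8, 23.4]), 88.3) 0.0513
ped 54
top pose [ 0.4022 -0.0203  0.1844] [3.14  0.    1.628] n 96 (array([600.2,  93.6]), array([23. , 23.8]), 89.0) 0.0565
tube 30
top pose [ 0.4025 -0.0205  0.1841] [3.141 0.    1.627] n 204 (array([ 647.1, -102.6]), array([37.8, 38.6]), 85.0) 0.0356
long 76
top pose [ 0.4025 -0.0205  0.1839] [3.141 0.    1.627] n 200 (array([ 650. , -165.2]), array([31.8, 33.9]), 87.9) 0.0788
holder 55
top pose [ 0.4024 -0.0206  0.1838] [-3.141 -0.     1.627] n 146 (array([460.8, 259.5]), array([40.8, 32.5]), 4.7) 0.0578
cube 38
top pose [ 0.4023 -0.0205  0.1837] [-3.141 -0.     1.627] n 299 (array([ 467.9, -257.9]), array([38.5, 38.9]), 44.2) 0.0419
[ 0.40218251 -0.02048265  0.18364032]
```

View pics/s11.png

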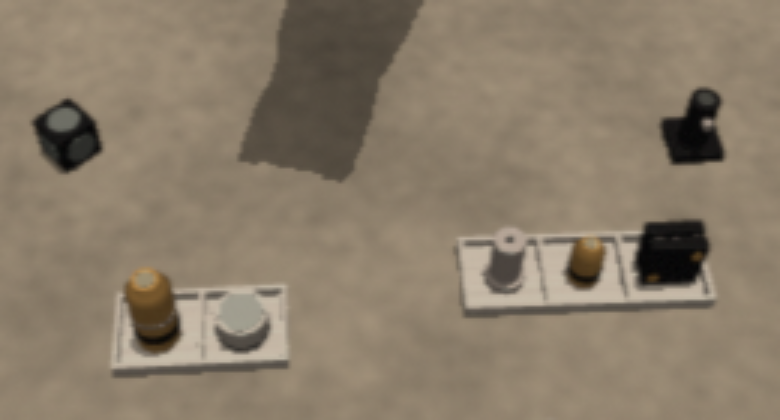

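The picture shows all five pieces upright in their pockets: long objective (150,305), tube (242,318), pedestal (508,260), short objective (587,258) and mount (672,252). The cube and holder stand where they were and the arm is clear.

```bash
python3 -c "
from h import *
print(bot.sign_off())"
```

```text
the job is handed in; nothing more can be done
None
```

Both kits are made up, and I handed the job in at about 46 s of the 106 s allowed. I picked each piece up by its sides and lowered it until light floor contact, about 0.5–6 N by the wrist force. Then I released it and lifted clear.

- **Three-pocket tray:** mirror mount, short objective and pedestal, one to a pocket.
- **Two-pocket tray:** lens tube and long objective.
- **Last checks:** the final scene picture shows all five upright in their pockets. The top camera put each piece's centre within about 2 mm of its pocket centre.
- **Pieces left alone:** the beam cube measured in its starting place. The post holder stands as before in the last picture. Its top-camera centre came out about 4 mm off the first reading, but I measured different parts of it each time, and the arm never went near it.
- **Disagreement:** the top camera's highest points read 2.5 to 5.5 mm above the nominal heights for the placed pieces. It read similarly high before anything was moved, and the contact heights matched a 4 mm floor within about 0.2 mm. I take that as camera noise, not badly seated pieces.

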